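# Rock the angle gauge to its mark on the panel batten and hold it

### The arm

A 6-joint arm with a two-finger parallel gripper is mounted at the origin on the work surface. World frame = base frame: x ahead of the robot, y to its left, z up, the work surface at z = 0. Lengths are in m, angles in rad, forces in N, time in s.
With the tool pointing down it reaches from about 0.35 to 0.775 m from the base axis. Payload 5.5 kg.
Tool frame: the origin (TCP) lies between the finger pads, 19 mm behind the fingertips; this is the grasp point; z points along the fingers, y is the line along which they close (so a half turn about z gives the same grasp; the last joint's range is limited). The gripper opens to 85 mm and grips with 20 to 120 N. Pads are 22 mm wide; open, the fingers measure 114 mm over their backs; the gripper's body (76 mm by 85 mm) begins 54 mm behind the grasp point. The pads swing forward as they close: fully open they stand 13 mm farther back than shut.
Start: joints at [-1.373, 0.313, 0.046, 1.304, 0, 1.431], TCP at [0.191, -0.543, 0.25] pointing down, gripper open.
Joint ranges: [-2.76, 2.76], [-0.86, 1.69], [-1.03, 1.26], [-2.2, 2.34], [-1.47, 1.5], [-3.14, 3.14]. Speed limits (rad/s): [2.57, 2.57, 3.14, 3.14, 3.14, 3.14].

### API

Orientations are given as a unit quaternion [w, x, y, z].
In Python, from workcell import status, optics, hand_in gives the robot as it stands.
- The arm moves only by the shell command python3 -m handwheel 'ROWS' [FORCE]. ROWS is a JSON object whose one key "deltas" holds a list of rows, each a list of 5 numbers: the opening, from -1 (shut) to 1 (fully open), then the shift along the tool's x, y, z in units of 40 mm (1.0 is 40 mm), then the turn about the tool's z in units of 10 degrees (1.0 is 10 degrees). In form: {"deltas": [[jaw, x, y, z, roll], ...]}. A call has 1 to 20 rows; each row shifts and turns the commanded pose from where the row before left it, along the tool's axes as they then stand; what a row does not reach is not made up. A row lasts 1/8 s, in which the tool goes at most 62.5 mm and 10.7 degrees, less where a joint would pass 70% of its speed; a pose out of reach is approached as far as the arm can. A call is refused whole if a number of a shift passes 1 or a number of a turn 1, either way. A call with a gripper value outside its range is refused whole. The fingers move at their own pace and stop on an object; FORCE is the grip in N (left out, the last holds). Time passes only in rows, so rows that do not move let the fingers close. It gives the time, the measured TCP pose, the force, the opening and the grip force at its end, in the units of the state.
- status.get_state(): the state, without advancing time (a new reading comes with each control period).
- optics.read_camera(name): name is "side" or "top"; returns a dict with "frame" (420x560x3 uint8, red, green, blue), "depth" (420x560 float32, m along the optical axis (not along the pixel's ray), 0 where there is no reading), "vfov" (degrees; the focal length in pixels is half the picture's height over the tangent of half this angle, whatever the lens; pixels are square), "cx", "cy" (the principal point, pixels), "origin" and "attitude" of the camera in the world. Camera axes: x right, y down, z forward; pixel columns grow to the right and rows downward; lengths in m; the calibration is good to about 2 mm. A picture is of the moment at which its call begins.
- hand_in(): hands the job in; it is judged then, once.
The state is a dict: "clock": time; "joint_pos": joint angles; "qvel": joint speeds; "tau": joint torques, N m; "tcp_pos": TCP position; "orientation": TCP orientation; "wrist_force": force on the tool from outside, world axes, zero at the start; "ft_torque": the same for the moment, N m; "finger_gap": finger opening in m; "grip_force": force on a finger pad.
Only numpy, scipy, OpenCV 4.12 (cv2) and the standard library are available. Lean on these libraries where they do the work, as an engineer would, in place of code of your own. Each camera call takes 0.05 s, during which the arm holds its last target. There are 200 camera calls.

### The job

Take the pendulum angle gauge by its black grip post, slide it straight out of the open end of its parking dock, and set the middle of its foot on the rounded crest of the old batten offcut, with the dial plane square across the crest. Rock it gently there, foot still bearing lightly on the crest and touching nothing else, until the hanging pointer settles on the mark tab on the dial's rim; finish holding it still in the gripper like that, without letting go, so that the angle can be traced. Leave the jars, tools and other things on the table where they are.

Things in the scene. Friction and masses are not known exactly. Their poses are not given: they have to be found in the camera images.
- gauge: angle gauge, 0.35 to 0.55 kg: aluminium foot 56 (x) x 100 (y) x 8 mm, upright dial case 24 (x) x 110 (y) mm up to 118 mm, black grip post 26 (x) x 24 (y) mm on top, middle, up to 167 mm. Origin: centre of the foot's underside; z up, x out of the white dial face, y along the foot. Starts upright in the dock, axes as the dock's. Leaning the post to its +y by angle a makes the pointer read +a
- grip (a point): on the gauge's post: its middle in x and y, 148 mm above the foot's underside, a good height for the TCP when gripping from above, the fingers closing along the gauge's y (24 mm)
- foot_centre (a point): centre of the underside of the gauge's foot
- pointer (a joint): angle (rad) of the hanging dark pointer about the gauge's x axis, pivot 100 mm above the foot's underside; 0 at the middle of the dial (gauge plumb). It always hangs plumb, behind a clear window, swings at about 2.5 Hz and settles within about 2 s
- mark (a joint): angle (rad) of the dark steel mark tab on the dial's lower rim about the same axis and in the same sense as the pointer; stiff, it is set beforehand between 0.16 and 0.38 and stays; the pointer is on the mark when both angles are equal
- pointer_tip (a point): tip of the pointer, 72 mm from the pivot
- mark_tip (a point): tip of the mark tab, 72 mm from the pivot; it coincides with the pointer's tip when the pointer is on the mark
- dock: fixed wooden dock, 82 (x) x 185 (y) mm, floor 6 mm thick; origin on the table under the parked gauge's middle. Stop at its -y end (y = -56 mm). Strips 18 to 24 mm above the table overlap the foot's long edges by 9 mm from y = -56 to +22 mm (4 mm play above and each side), so no lifting there. Open end at +y: slid 75 mm or more along +y the foot is free; the floor ends at y = +120 mm
- stud: fixed offcut of an old dark batten, 100 (x) x 72 (y) mm, uneven top: body 40 mm high, lumps to 47 mm on its +y shoulder, and a rounded crest (half-round, radius 18 mm, running along its x) 80 mm high. Origin: centre of the underside
- crest (a point): middle of the top line of the stud's crest, 80 mm above the table, 8 mm to the stud's -y side of its middle; the crest runs along the stud's x axis; the axis of the half-round lies 18 mm below this point
- jar: glass jar with black lid, 60 mm diameter, 70 mm high, bystander; origin at the underside
- weight: dark steel knobbed weight, 44 mm diameter, 46 mm high, bystander between dock and stud; origin at the underside
- cup: white ceramic cup, 72 mm diameter, 80 mm high, bystander; origin at the underside
- spatula: spatula lying on the table, about 280 mm long, bystander
- brush: brush lying on the table, about 200 mm long, bystander
- wedge: light wood strip 90 x 35 x 25 mm, bystander; origin at the underside
- tin: flat aluminium tin 85 x 60 x 25 mm, bystander; origin at the underside
Not all that is in view belongs to the job. There is more than one size of the dock; the job needs the larger. Of the things that look like the gauge, the larger one is meant.

How it is judged:
On the way, in this order (a step that is already met when the one before it is completed fails the run):
1. the gauge has been slid along the dock, upright and low, out from under the keeper strips (y of gauge in the frame of dock between 0.07 and 0.16 m and z of gauge in the frame of dock below 0.03 m and angle between gauge's own z axis and vertical below 0.2 rad).
2. the middle of its foot bears on the crest of the stud, dial plane across the crest (contact force between gauge and stud above 0.5 N and distance between foot_centre and crest below 0.03 m and angle between the x axis of gauge and the x axis of stud, either way round below 0.26 rad), for 0.2 s.
At the end, for the whole second after the job is handed in: gripper still holds the gauge; foot bears on the stud with 0.5 to 30 N, foot middle within 30 mm of the crest middle; gauge x within 15 deg of the crest line and 10 deg of level; pointer tip within 4 mm of the mark tip; all at rest (all of step 2 and distance between pointer_tip and mark_tip below 0.004 m and velocity of joint pointer between -0.15 and 0.15 rad/s and contact force between gauge and stud below 30 N and contact force between the fingers and gauge above 2 N and contact force between gauge and dock below 0.2 N and linear speed of gauge below 0.01 m/s and angular speed of gauge below 0.05 rad/s and angle between gauge's own x axis and vertical between 1.4 and 1.74 rad and angle between gauge's own z axis and vertical below 0.6 rad); the arm keeps its last pose, push and grip.
It fails at once if the gauge is pressed on the stud with more than 45 N (contact force between gauge and stud above 45 N).
It fails at once if a bystander is moved by more than 30 mm (distance of any of jar, weight, cup, spatula, brush, wedge, tin from where it was at the start of the episode above 0.03 m).
It also fails if it takes over 58 s, if anything falls off the work surface, if the arm or the gripper's body presses on something with over 40 N, if the wrist force passes 120 N, or if a joint passes its speed limit or range.

## Working session

There is one attempt and no reset: what is moved stays moved. The work goes in short steps, Python scripts to look and compute and a shell command to move; the robot and the scene stay as the last step left them, time stands still between calls to the robot, and variables do not carry over. Pictures are saved under pics/ and viewed, at most 12 in all, crops included, and the job is handed in when it is done.

```bash
ls; mkdir -p pics; cat > h.py <<'E'
import numpy as np, cv2
from workcell import status, optics, hand_in
from scipy.spatial.transform import Rotation as R
def cam(n):
    c=optics.read_camera(n); c['f']=210/np.tan(np.radians(c['vfov'])/2)
    q=np.array(c['attitude']); c['R']=R.from_quat(q[[1,2,3,0]]).as_matrix() if q.size==4 else q.reshape(3,3)
    c['o']=np.array(c['origin']); return c
def pts(c):
    v,u=np.mgrid[0:420,0:560]; d=c['depth']
    P=np.stack([(u-c['cx'])/c['f']*d,(v-c['cy'])/c['f']*d,d],-1)
    return P@c['R'].T+c['o']
def plane(c,u,v,z):
    r=c['R']@np.array([(u-c['cx'])/c['f'],(v-c['cy'])/c['f'],1]); return c['o']+r*(z-c['o'][2])/r[2]
def proj(c,p):
    q=(np.array(p)-c['o'])@c['R']; return q[...,:2]/q[...,2:]*c['f']+[c['cx'],c['cy']]
E
python3 - <<'E'
from h import *
for n in('top','side'):
    c=cam(n); cv2.imwrite(f'pics/{n}0.png',c['frame'][:,:,::-1]); np.savez(f'{n}0.npz',**{k:v for k,v in c.items()})
    print(n,c['vfov'],c['cx'],c['cy'],c['origin'],c['attitude'])
print(status.get_state())
E
```

```text
pics
top 48.76067205284504 277.01669767273233 209.37891854969578 [ 0.2426541  -0.007491    1.57075321] [ 0.07067553 -0.6937048   0.71308542 -0.07271724]
side 45.798097815714 273.6430762283227 204.36923801997781 [-0.00547808  0.55001457  1.0246487 ] [ 0.1366281  -0.34657649  0.86778046 -0.32889902]
{'clock': 0.1, 'joint_pos': array([-1.37257154e+00,  3.13972503e-01,  4.50778290e-02,  1.30358004e+00,
        1.02477818e-05,  1.43123163e+00]), 'qvel': array([-0.00029017, -0.00111312,  0.00197218, -0.00226495, -0.00026088,
        0.00066794]), 'tau': array([ 2.58901862e-03, -4.81726527e+01,  2.99243224e+01,  1.27580503e-02,
       -1.55595558e-04,  2.29789073e-06]), 'tcp_pos': array([ 0.19048518, -0.54208395,  0.24916511]), 'orientation': array([-8.38982098e-04,  9.85770809e-01,  1.68092857e-01, -1.94883494e-05]), 'wrist_force': array([-0.94746547, -0.4738462 , -0.24564845]), 'ft_torque': array([0.05774588, 0.01189287, 0.00973405]), 'grip_force': 0.0, 'finger_gap': 0.08547433116877463}
```

View pics/top0.png

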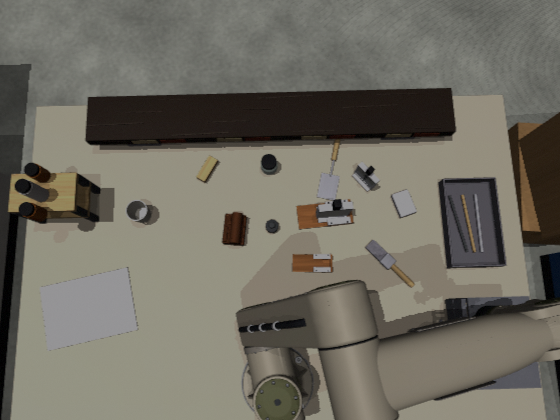

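View pics/side0.png

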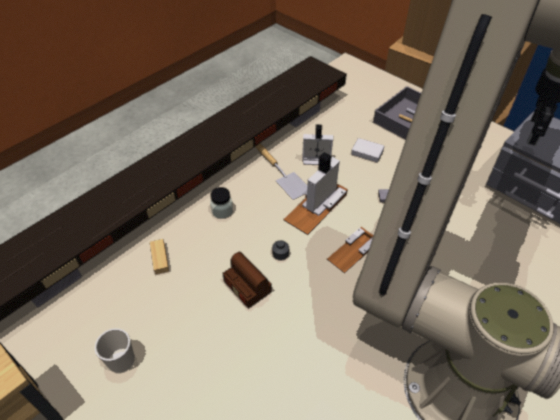

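Top view: the larger dock is at about (325,215), with its stop on the right and its open end on the left, towards the stud at (235,228). The gauge post is at (337,204), the weight at (272,226) and the decoy gauge at (365,177). In the side view the gauge post is at (326,160) and the stud at (247,278). The dial faces away from both cameras. Moves can't tilt the tool, so I plan to grip across the gauge's x, so that it can pivot between the pads.

```bash
cat > m.py <<'E'
from h import *
cs={n:dict(np.load(f'{n}0.npz')) for n in('top','side')}
def rect(P,name):
    (c,s,a)=cv2.minAreaRect((P[:,:2]*1000).astype(np.float32)); print(name,len(P),np.round(c,1),np.round(s,1),round(a,1),'z',np.round(np.percentile(P[:,2],[2,50,98])*1000,1),'mean',np.round(P.mean(0)*1000,1))
for n,c in cs.items():
    P=pts(c); F=c['frame'].astype(int); ok=c['depth']>0
    def box(x0,x1,y0,y1,z0,z1): 
        return P[ok&(P[...,0]>x0)&(P[...,0]<x1)&(P[...,1]>y0)&(P[...,1]<y1)&(P[...,2]>z0)&(P[...,2]<z1)]
    u,v=(325,215) if n=='top' else (318,200); print(n,'dock approx',P[v,u],'table',P[300,200])
    g=plane(cs['top'],337,206,.16); s=plane(cs['top'],235,228,.06); print(g,s)
    rect(box(g[0]-.06,g[0]+.06,g[1]-.06,g[1]+.06,.130,.2),'post')
    rect(box(g[0]-.06,g[0]+.06,g[1]-.08,g[1]+.08,.110,.127),'case top')
    rect(box(g[0]-.09,g[0]+.09,g[1]-.09,g[1]+.22,.003,.012),'dock floor')
    rect(box(g[0]-.07,g[0]+.07,g[1]-.1,g[1]+.12,.020,.03),'strips')
    rect(box(s[0]-.08,s[0]+.08,s[1]-.08,s[1]+.08,.074,.09),'crest top')
    rect(box(s[0]-.08,s[0]+.08,s[1]-.08,s[1]+.08,.055,.09),'crest')
    rect(box(s[0]-.08,s[0]+.08,s[1]-.08,s[1]+.08,.01,.09),'stud')
E
python3 m.py
```

```text
top dock approx [ 0.5311861  -0.17546591  0.05539317] table [ 0.26548489  0.2484514  -0.00238169]
[ 0.5387484  -0.20259771  0.16      ] [0.49482222 0.12418707 0.06      ]
post 99 [ 545.1 -205.4] [26.3 94.4] 3.1 z [130.4 171.  179.3] mean [ 542.4 -201.7  163.2]
case top 182 [ 545.  -204.2] [ 26.  110.1] 4.6 z [113.3 122.7 126.6] mean [ 543.6 -203.1  122. ]
dock floor 1221 [ 538.6 -137.6] [179.8 308.8] 0.1 z [ 3.1  5.4 11.3] mean [ 537.  -129.7    5.9]
strips 210 [ 545.2 -210.1] [ 82.4 122. ] 5.2 z [20.1 24.6 29.4] mean [ 531.8 -227.1   24.5]
crest top 243 [495.2 120.1] [ 32.  101.3] 82.4 z [74.2 78.8 85.5] mean [494.7 120.2  78.9]
crest 344 [494.9 119.8] [ 36.7 101.9] 82.8 z [62.2 76.7 84.4] mean [493.3 119.1  76. ]
stud 706 [504.5 138.3] [156.4 118.4] 77.3 z [13.4 51.7 83.5] mean [492.6 125.4  57.3]
side dock approx [ 0.53297843 -0.17110159  0.0394466 ] table [ 0.55132603  0.23361198 -0.00147668]
[ 0.5387484  -0.20259771  0.16      ] [0.49482222 0.12418707 0.06      ]
post 215 [ 544.8 -198.4] [29.2 26.9] 5.4 z [132.4 159.1 174.6] mean [ 541.5 -194.6  157.4]
case top 285 [ 544.5 -199.6] [ 25.1 113.7] 4.4 z [110.5 122.6 126.6] mean [ 540.5 -189.4  121. ]
dock floor 979 [ 538.8 -135.8] [179.  306.1] 0.4 z [ 3.1  5.3 10.7] mean [ 537.7 -124.9    5.7]
strips 287 [ 530.8 -207.1] [129.8  73.3] 61.2 z [20.2 23.8 29.3] mean [ 522.6 -215.4   24. ]
crest top 428 [495.  126.3] [ 31.  103.2] 82.9 z [74.1 78.1 83.1] mean [492.7 126.7  78.3]
crest 679 [494.5 125.7] [ 37.1 103.6] 84.3 z [57.6 76.2 82.3] mean [490.  130.2  73.9]
stud 1545 [495.1 134.7] [ 72.4 104.4] 84.0 z [13.4 47.8 81.7] mean [486.2 142.5  53.1]
```

```bash
python3 -m handwheel '{"deltas":[[1,0,0,0,-0.94],[1,0,0,0,-0.94],[1,0,0,0,-0.94],[1,0,0,0,-0.94],[1,0,0,0,-0.94],[1,0,0,0,-0.94],[1,0,0,0,-0.94],[1,0,0,0,-0.95],[1,0.776,0.951,0,0],[1,0.776,0.951,0,0],[1,0.776,0.951,0,0],[1,0.776,0.951,0,0],[1,0.776,0.951,0,0],[1,0.776,0.951,0,0],[1,0.776,0.951,0,0],[1,0.776,0.951,0,0],[1,0.776,0.951,0,0],[1,0.776,0.951,0,0]]}' 60
cat > st.py <<'E'
from h import *
s=status.get_state(); q=s['orientation']; m=R.from_quat(np.array(q)[[1,2,3,0]]).as_matrix()
print('t',round(s['clock'],2),'tcp',np.round(np.array(s['tcp_pos'])*1000,1),'yaw',round(np.degrees(np.arctan2(m[1,0],m[0,0])),1),'tilt',np.round(m[:,2],3),'F',np.round(s['wrist_force'],2),'T',np.round(s['ft_torque'],2),'gap',round(s['finger_gap']*1000,1),'grip',round(s['grip_force'],1),'q',np.round(s['joint_pos'],2))
E
python3 st.py
python3 - <<'E'
from h import *
c=cam('side'); cv2.imwrite('pics/s1.png',cv2.resize(c['frame'][60:260,220:440,::-1],None,fx=3,fy=3)); 
E
```

```text
clock: 2.35
tcp_pos: [0.5454, -0.2009, 0.2496]
orientation: [-0.0, 0.678, 0.735, -0.0]
wrist_force: [1.0, -0.5, 0.2]
finger_gap: 0.0853
grip_force: 0.0
t 2.35 tcp [ 545.4 -200.9  249.6] yaw 94.7 tilt [-0.001  0.    -1.   ] F [ 0.99 -0.52  0.2 ] T [-0.04 -0.03  0.01] gap 85.3 grip 0.0 q [-0.49  0.33  0.06  1.31 -0.    1.  ]
```

View pics/s1.png

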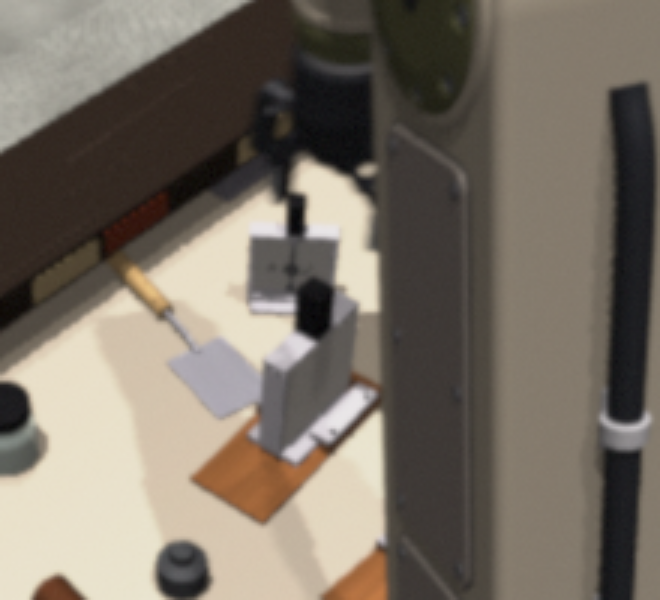

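The gripper is above the post, upper centre of the crop, and nothing is in the way. I'll descend and close.

```bash
python3 -m handwheel '{"deltas":[[1,0,0,0.6,0],[1,0,0,0.6,0],[1,0,0,0.6,0],[1,0,0,0.58,0],[1,0,0,0,0],[-1,0,0,0,0],[-1,0,0,0,0],[-1,0,0,0,0],[-1,0,0,0,0],[-1,0,0,0,0],[-1,0,0,0,0],[-1,0,0,0,0]]}' 60; python3 st.py
```

```text
clock: 3.9
tcp_pos: [0.5453, -0.2027, 0.1557]
orientation: [0.001, 0.678, 0.735, 0.0]
wrist_force: [2.1, -0.4, 5.0]
finger_gap: 0.0253
grip_force: 60.3
t 3.9 tcp [ 545.3 -202.7  155.7] yaw 94.7 tilt [ 0.002 -0.001 -1.   ] F [ 2.07 -0.38  4.97] T [-0.04 -0.37  0.02] gap 25.3 grip 60.3 q [-0.49  0.37 -0.11  1.09  0.    1.  ]
```

```bash
python3 -m handwheel '{"deltas":[[-1,0,0,-0.08,0],[-1,0,0,0,0]]}'; python3 st.py;  python3 -m handwheel '{"deltas":[[-1,0.2,0,0,0],[-1,0.2,0,0,0],[-1,0.2,0,0,0],[-1,0.2,0,0,0]]}'; python3 st.py
```

```text
clock: 4.15
tcp_pos: [0.5434, -0.2018, 0.1569]
orientation: [-0.001, 0.678, 0.735, -0.0]
wrist_force: [-0.1, -0.6, -4.4]
finger_gap: 0.0254
grip_force: 59.3
t 4.15 tcp [ 543.4 -201.8  156.9] yaw 94.7 tilt [-0.003  0.001 -1.   ] F [-0.14 -0.56 -4.39] T [-0.07 -0.03  0.01] gap 25.4 grip 59.3 q [-0.49  0.37 -0.11  1.1  -0.    1.  ]
clock: 4.65
tcp_pos: [0.5418, -0.1696, 0.158]
orientation: [-0.0, 0.678, 0.735, -0.0]
wrist_force: [0.5, 1.2, -3.2]
finger_gap: 0.0255
grip_force: 59.2
t 4.65 tcp [ 541.8 -169.6  158. ] yaw 94.7 tilt [-0. -0. -1.] F [ 0.51  1.18 -3.19] T [-0.05 -0.02  0.01] gap 25.5 grip 59.2 q [-0.44  0.34 -0.14  1.09 -0.    1.04]
```

```bash
python3 -m handwheel '{"deltas":[[-1,0.3,0,0,0],[-1,0.3,0,0,0],[-1,0.3,0,0,0],[-1,0.3,0,0,0],[-1,0.3,0,0,0],[-1,0,0,0,0],[-1,0,0,0,0]]}'; python3 st.py; python3 - <<'E'
from h import *
c=cam('side'); cv2.imwrite('pics/s2.png',cv2.resize(c['frame'][100:300,200:420,::-1],None,fx=3,fy=3)); 
E
```

```text
clock: 5.52
tcp_pos: [0.5372, -0.1108, 0.1581]
orientation: [0.0, 0.678, 0.735, -0.0]
wrist_force: [-0.2, -0.5, -3.0]
finger_gap: 0.0254
grip_force: 59.2
t 5.53 tcp [ 537.2 -110.8  158.1] yaw 94.7 tilt [ 0.    -0.001 -1.   ] F [-0.24 -0.53 -2.97] T [-0.01 -0.    0.01] gap 25.4 grip 59.2 q [-0.35  0.31 -0.19  1.07 -0.    1.14]
```

View pics/s2.png

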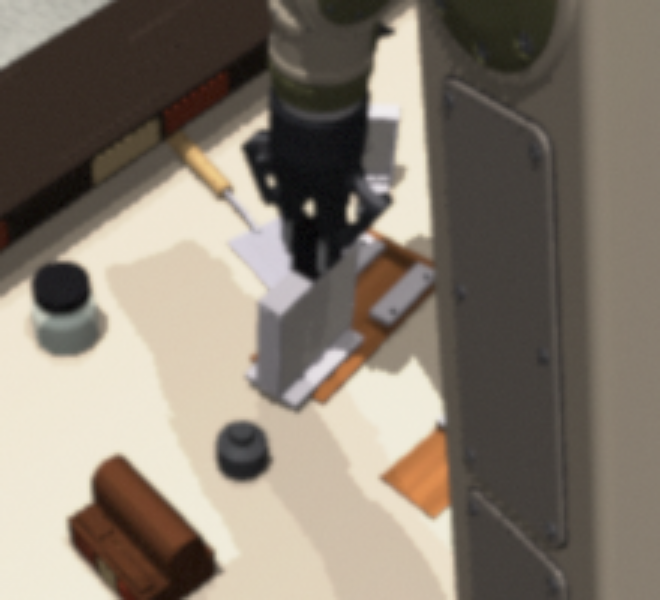

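The gauge is out of the strips (up to pixel (400,300) in the crop), upright and low. Next I'll lift it and turn the dial towards the side camera.

```bash
python3 -m handwheel '{"deltas":[[-1,0,0,-0.6,0],[-1,0,0,-0.8,0],[-1,0,0,-0.8,0],[-1,0,0,-0.8,0],[-1,0,0,-0.6,0]]}';python3 -m handwheel '{"deltas":[[-1,0,0,0,-0.5],[-1,0,0,0,-0.99],[-1,0,0,0,-0.99],[-1,0,0,0,-0.99],[-1,0,0,0,-0.99],[-1,0,0,0,-0.99],[-1,0,0,0,-0.99],[-1,0,0,0,-0.99],[-1,0,0,0,-0.99],[-1,0,0,0,-0.99],[-1,0,0,0,-0.99],[-1,0,0,0,-0.99],[-1,0,0,0,-0.99],[-1,0,0,0,-0.99],[-1,0,0,0,-0.99],[-1,0,0,0,-0.99],[-1,0,0,0,-0.99],[-1,0,0,0,-0.46],[-1,0,0,0,0],[-1,0,0,0,0]]}'; python3 st.py; python3 - <<'E'
from h import *
c=cam('side'); cv2.imwrite('pics/s3.png',cv2.resize(c['frame'][60:260,200:420,::-1],None,fx=3,fy=3)); 
E
```

```text
clock: 6.2
tcp_pos: [0.5374, -0.1113, 0.3036]
orientation: [0.001, 0.678, 0.735, 0.0]
wrist_force: [0.8, 0.0, -3.4]
finger_gap: 0.0253
grip_force: 60.0
clock: 8.7
tcp_pos: [0.5371, -0.1109, 0.3019]
orientation: [-0.0, -0.66, 0.752, -0.0]
wrist_force: [0.7, 0.4, -5.0]
finger_gap: 0.0255
grip_force: 60.1
t 8.7 tcp [ 537.1 -110.9  301.9] yaw -97.4 tilt [-0. -0. -1.] F [ 0.75  0.4  -5.  ] T [-0.01  0.05  0.02] gap 25.5 grip 60.1 q [-0.35  0.25  0.09  1.41 -0.   -1.79]
```

View pics/s3.png

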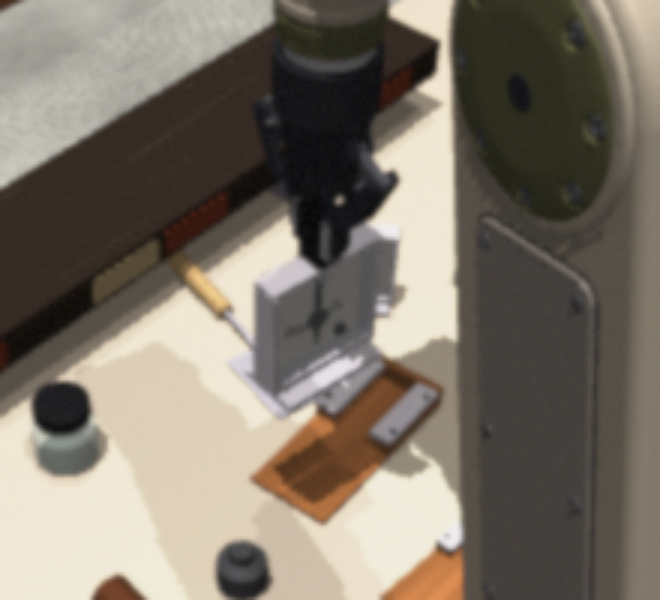

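The dial now faces the camera: pointer at about (319,300), mark tab at about (340,328), on the gauge's +y side as it should be. I'll move above the crest, where the view is better, and measure the tab there.

```bash
python3 -m handwheel '{"deltas":[[-1,-0.4,0.125,0,0],[-1,-0.75,0.24,0,0],[-1,-0.75,0.24,0,0],[-1,-0.75,0.24,0,0],[-1,-0.75,0.24,0,0],[-1,-0.75,0.24,0,0],[-1,-0.75,0.24,0,0],[-1,-0.5,0.165,0,0],[-1,-0.27,0.07,0.2,0],[-1,0,0,0.5,0],[-1,0,0,0,0],[-1,0,0,0,0],[-1,0,0,0,0],[-1,0,0,0,0],[-1,0,0,0,0],[-1,0,0,0,0],[-1,0,0,0,0],[-1,0,0,0,0]]}'; python3 st.py; python3 - <<'E'
from h import *
c=cam('side'); np.savez('s4.npz',**c)
s=status.get_state(); t=np.array(s['tcp_pos']); p=proj(c,t); print(p)
u,v=int(p[0]),int(p[1])
cv2.imwrite('pics/s4.png',cv2.resize(c['frame'][v-10:v+110,u-60:u+70,::-1],None,fx=5,fy=5,interpolation=cv2.INTER_CUBIC)); print(u-60,v-10)
E
```

```text
clock: 11.0
tcp_pos: [0.4946, 0.1236, 0.2739]
orientation: [-0.0, -0.66, 0.751, -0.0]
wrist_force: [-0.2, -0.1, -4.4]
finger_gap: 0.025
grip_force: 60.1
t 11.0 tcp [494.6 123.6 273.9] yaw -97.3 tilt [-0. -0. -1.] F [-0.16 -0.13 -4.36] T [-0.    0.03  0.04] gap 25.0 grip 60.1 q [ 0.09  0.18 -0.07  1.32 -0.   -1.36]
[243.89291612 210.36026061]
183 200
```

View pics/s4.png

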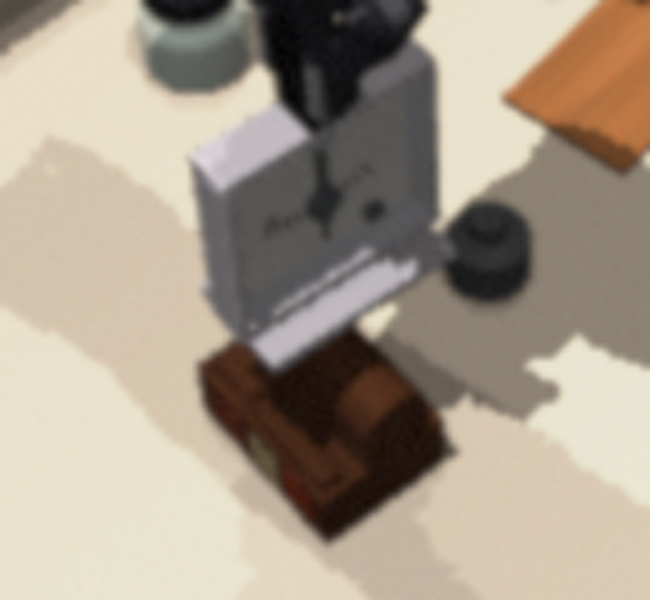

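```bash
cat > dial.py <<'E'
from h import *
def dial(c,uv,tcp,m,a=0.,H=.150,xf=.012):
    # pixel -> gauge (y,z) mm; gauge pivots about TCP with lean a (post to +y)
    x=m[:,1]; y0=m[:,0]; z0=-m[:,2]; y=y0*np.cos(a)-z0*np.sin(a); z=z0*np.cos(a)+y0*np.sin(a)
    O=tcp-z*H+x*xf
    r=c['R']@np.array([(uv[0]-c['cx'])/c['f'],(uv[1]-c['cy'])/c['f'],1])
    P=c['o']+r*(((O-c['o'])@x)/(r@x)); return np.array([(P-O)@y,(P-O)@z])*1000
E
python3 - <<'E'
from dial import *
c=dict(np.load('s4.npz')); s=status.get_state(); m=R.from_quat(np.array(s['orientation'])[[1,2,3,0]]).as_matrix(); t=np.array(s['tcp_pos'])
for n,p in dict(ctop_l=(232,190),ctop_r=(432,55),cbot_l=(250,328),cbot_r=(438,228),p_top=(317,148),hub=(322,205),tip=(327,238),mark=(373,210)).items():
    d=dial(c,(p[0]/5+183-.4,p[1]/5+200-.4),t,m); print(n,np.round(d,1),'ang',round(np.arctan2(d[0],100-d[1]),3))
# foot & crest from depth
P=pts(c); ok=c['depth']>0; S=P[ok&(abs(P[...,0]-.495)<.06)&(abs(P[...,1]-.123)<.06)&(P[...,2]>.06)&(P[...,2]<.09)]; print(len(S),S.mean(0))
E
```

```text
ctop_l [-48.6 112.9] ang -1.83
ctop_r [ 54.1 120.4] ang 1.932
cbot_l [-48.2  16. ] ang -0.521
cbot_r [55.1  0.5] ang 0.506
p_top [ -6.5 106.5] ang -2.361
hub [-6.3 68.1] ang -0.194
tip [-5.1 43.9] ang -0.09
mark [19.8 43.1] ang 0.335
348 [0.46645079 0.1328835  0.07411649]
```

```bash
cat >> dial.py <<'E'
def rectify(c,tcp,m,a,xf,fn,H=.150,s=6):
    x=m[:,1]; y0=m[:,0]; z0=-m[:,2]; y=y0*np.cos(a)-z0*np.sin(a); z=z0*np.cos(a)+y0*np.sin(a)
    O=tcp-z*H+x*xf
    g=[(-60,125),(60,125),(60,0),(-60,0)]
    src=np.float32([proj(c,O+y*p[0]/1e3+z*p[1]/1e3) for p in g]); dst=np.float32([((p[0]+60)*s,(125-p[1])*s) for p in g])
    im=cv2.warpPerspective(c['frame'][:,:,::-1].copy(),cv2.getPerspectiveTransform(src,dst),(120*s,125*s),flags=cv2.INTER_CUBIC)
    im=im[:100*s+60]; im=cv2.resize(im,None,fx=.85,fy=.85); cv2.imwrite(fn,np.clip(im*1.6,0,255).astype(np.uint8)); print(im.shape)
E
python3 - <<'E'
from dial import *
c=dict(np.load('s4.npz')); s=status.get_state(); m=R.from_quat(np.array(s['orientation'])[[1,2,3,0]]).as_matrix(); t=np.array(s['tcp_pos'])
rectify(c,t,m,0,.012,'pics/r1.png')
for xf in(.012,.006,.003,.001,-.003):
  for n,p in dict(hub=(322,205),tip=(327,238),mark=(373,210)).items():
    d=dial(c,(p[0]/5+183-.4,p[1]/5+200-.4),t,m,xf=xf); print(xf,n,np.round(d,1),'rad',round(np.hypot(d[0],100-d[1]),1),'ang',round(np.arctan2(d[0],100-d[1]),3))
E
```

```text
(561, 612, 3)
0.012 hub [-6.3 68.1] rad 32.5 ang -0.194
0.012 tip [-5.1 43.9] rad 56.3 ang -0.09
0.012 mark [19.8 43.1] rad 60.3 ang 0.335
0.006 hub [-2.3 58.8] rad 41.2 ang -0.057
0.006 tip [-1.1 34.4] rad 65.6 ang -0.017
0.006 mark [24.1 33.5] rad 70.7 ang 0.347
0.003 hub [-0.4 54.2] rad 45.8 ang -0.008
0.003 tip [ 0.8 29.6] rad 70.4 ang 0.012
0.003 mark [26.2 28.7] rad 75.9 ang 0.352
0.001 hub [ 0.9 51.1] rad 48.9 ang 0.019
0.001 tip [ 2.2 26.4] rad 73.6 ang 0.029
0.001 mark [27.6 25.5] rad 79.4 ang 0.355
-0.003 hub [ 3.6 44.9] rad 55.2 ang 0.065
-0.003 tip [ 4.8 20.1] rad 80.1 ang 0.06
-0.003 mark [30.4 19.2] rad 86.4 ang 0.36
```

View pics/r1.png

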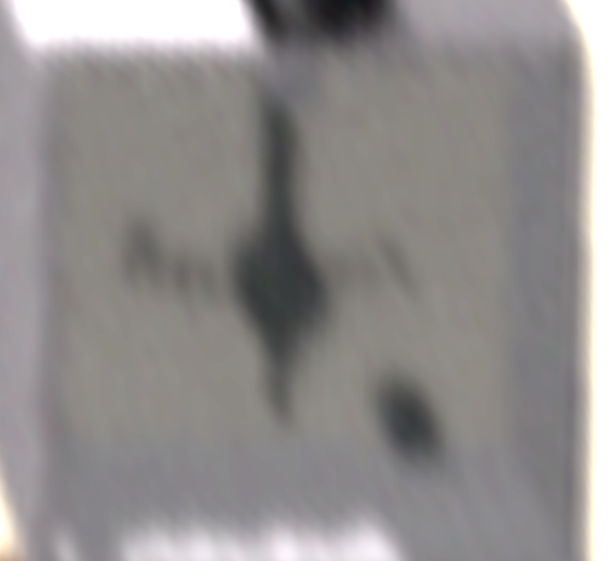

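In the rectified dial the pointer hangs at mid-dial with its tip at (285,420), and the mark tab is at (410,420). That puts the mark at about 0.345 rad. Now I'll touch down on the crest.

```bash
python3 -m handwheel '{"deltas":[[-1,0.25,0,0.3,0],[-1,0,0,0.4,0],[-1,0,0,0.2,0],[-1,0,0,0.1,0],[-1,0,0,0,0],[-1,0,0,0,0]]}'; python3 st.py; python3 -m handwheel '{"deltas":[[-1,0,0,0.05,0],[-1,0,0,0,0]]}' | grep -E 'tcp|force';python3 -m handwheel '{"deltas":[[-1,0,0,0.05,0],[-1,0,0,0,0]]}' | grep -E 'tcp|force'
```

```text
clock: 11.8
tcp_pos: [0.4937, 0.1136, 0.2344]
orientation: [0.0, -0.66, 0.751, -0.0]
wrist_force: [1.1, 0.2, -4.1]
finger_gap: 0.0255
grip_force: 60.0
t 11.8 tcp [493.7 113.6 234.4] yaw -97.3 tilt [ 0.001 -0.    -1.   ] F [ 1.07  0.23 -4.13] T [ 0.01  0.01 -0.04] gap 25.5 grip 60.0 q [ 0.07  0.19 -0.16  1.22 -0.   -1.37]
tcp_pos: [0.4934, 0.1136, 0.232]
wrist_force: [0.3, -0.2, -3.8]
grip_force: 60.1
tcp_pos: [0.4932, 0.1136, 0.2298]
wrist_force: [0.8, 0.3, -3.4]
grip_force: 60.1
```

```bash
for i in 1 2 3; do python3 st.py | cut -c1-90; done; python3 -m handwheel '{"deltas":[[-1,0,0,0.03,0],[-1,0,0,0,0]]}' | grep -E 'tcp|force';python3 -m handwheel '{"deltas":[[-1,0,0,0.03,0],[-1,0,0,0,0]]}' | grep -E 'tcp|force'; python3 -m handwheel '{"deltas":[[-1,0,0,0.03,0],[-1,0,0,0,0]]}' | grep -E 'tcp|force'
```

```text
t 12.3 tcp [493.2 113.6 229.8] yaw -97.3 tilt [-0. -0. -1.] F [ 0.85  0.28 -3.4 ] T [ 0.  
t 12.3 tcp [493.2 113.6 229.8] yaw -97.3 tilt [-0. -0. -1.] F [ 0.85  0.28 -3.4 ] T [ 0.  
t 12.3 tcp [493.2 113.6 229.8] yaw -97.3 tilt [-0. -0. -1.] F [ 0.85  0.28 -3.4 ] T [ 0.  
tcp_pos: [0.4933, 0.1136, 0.2295]
wrist_force: [-2.8, 0.3, 3.7]
grip_force: 61.1
tcp_pos: [0.4934, 0.1136, 0.2295]
wrist_force: [-4.2, -0.7, 11.5]
grip_force: 62.2
tcp_pos: [0.4934, 0.1136, 0.2294]
wrist_force: [-5.7, -1.5, 18.4]
grip_force: 63.1
```

Contact is at z = 229.5 mm with about 6.5 N/mm. I'll ease off, soften the grip and begin to rock.

```bash
python3 -m handwheel '{"deltas":[[-1,0,0,-0.03,0],[-1,0,0,0,0],[-1,0,0,0,0]]}' 20 | grep -E 'tcp|force'; python3 -m handwheel '{"deltas":[[-1,0.0625,0,0.005,0],[-1,0.0625,0,0.006,0],[-1,0.0625,0,0.007,0]]}' | grep -E 'tcp|force';python3 -m handwheel '{"deltas":[[-1,0.0625,0,0.008,0],[-1,0.0625,0,0.009,0],[-1,0.0625,0,0.009,0],[-1,0,0,0,0],[-1,0,0,0,0],[-1,0,0,0,0],[-1,0,0,0,0],[-1,0,0,0,0],[-1,0,0,0,0]]}' | grep -E 'tcp|force|clock'; python3 - <<'E'
from dial import *
c=cam('side'); np.savez('s5.npz',**c)
s=status.get_state(); m=R.from_quat(np.array(s['orientation'])[[1,2,3,0]]).as_matrix(); t=np.array(s['tcp_pos'])
cv2.imwrite('pics/s5.png',cv2.resize(c['frame'][200:310,180:310,::-1],None,fx=5,fy=5,interpolation=cv2.INTER_CUBIC))
E
```

```text
tcp_pos: [0.4934, 0.1136, 0.2295]
wrist_force: [-4.7, -0.5, 11.7]
grip_force: 62.1
tcp_pos: [0.4927, 0.1076, 0.2289]
wrist_force: [-4.5, 3.8, 10.5]
grip_force: 61.9
clock: 14.92
tcp_pos: [0.4918, 0.1, 0.2278]
wrist_force: [-3.7, 3.2, 11.1]
grip_force: 62.2
```

View pics/s5.png

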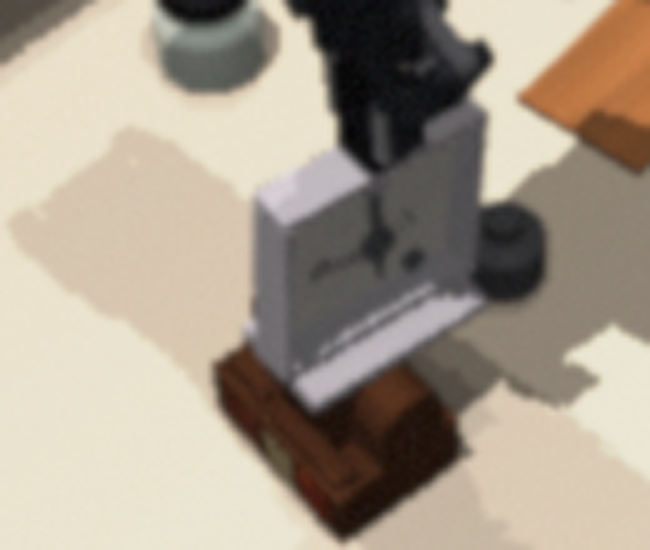

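The gauge pivots in the pads as planned: the pointer at (378,245) has moved towards the tab at (413,262), and the foot is still on the crest. I'll carry on.

```bash
python3 -m handwheel '{"deltas":[[-1,0.0615,0,0.011,0],[-1,0.0615,0,0.012,0],[-1,0.0615,0,0.012,0],[-1,0.0615,0,0.013,0],[-1,0.0615,0,0.013,0],[-1,0.0615,0,0.013,0]]}' | grep -E 'tcp|force';python3 -m handwheel '{"deltas":[[-1,0.06,0,0.016,0],[-1,0.06,0,0.017,0],[-1,0.06,0,0.018,0],[-1,0.06,0,0.018,0],[-1,0.06,0,0.018,0],[-1,0.06,0,0.018,0],[-1,0,0,0,0],[-1,0,0,0,0],[-1,0,0,0,0],[-1,0,0,0,0],[-1,0,0,0,0],[-1,0,0,0,0],[-1,0,0,0,0],[-1,0,0,0,0],[-1,0,0,0,0],[-1,0,0,0,0],[-1,0,0,0,0],[-1,0,0,0,0]]}' | grep -E 'tcp|force|clock'; python3 st.py; cat > look.py <<'E'
import sys
from dial import *
c=cam('side'); np.savez('last.npz',**c); a=float(sys.argv[1])
s=status.get_state(); m=R.from_quat(np.array(s['orientation'])[[1,2,3,0]]).as_matrix(); t=np.array(s['tcp_pos'])
rectify(c,t,m,a,.004,'pics/%s.png'%sys.argv[2])
E
python3 look.py 0.3 r2
```

```text
tcp_pos: [0.4898, 0.0851, 0.2246]
wrist_force: [-3.7, 1.8, 8.7]
grip_force: 61.8
clock: 17.98
tcp_pos: [0.4881, 0.0705, 0.2201]
wrist_force: [-2.7, 1.5, 7.9]
grip_force: 61.4
t 17.98 tcp [488.1  70.5 220.1] yaw -97.3 tilt [ 0.002  0.002 -1.   ] F [-2.67  1.5   7.85] T [0.8  0.91 0.17] gap 25.5 grip 61.4 q [-0.02  0.17 -0.22  1.18  0.   -1.46]
(561, 612, 3)
```

View pics/r2.png

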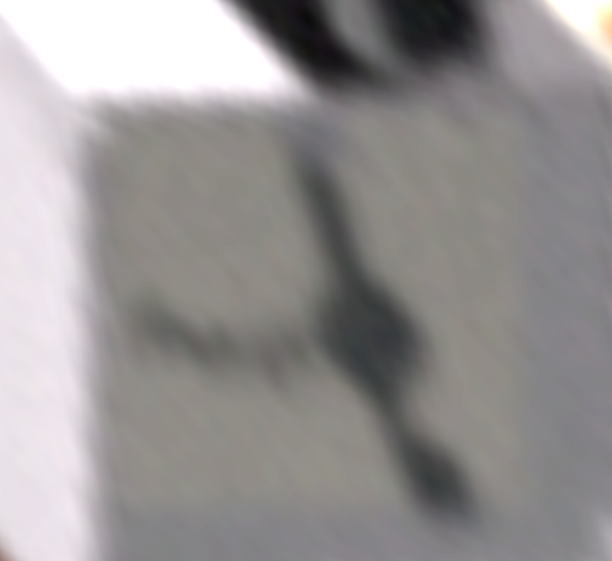

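The pointer's tip is almost at the tab: pointer about 0.30 rad, tab about 0.35. I'll lean it another 0.045 rad or so.

```bash
python3 -m handwheel '{"deltas":[[-1,0.055,0,0.021,0],[-1,0.055,0,0.021,0],[-1,0.055,0,0.022,0],[-1,0,0,0,0],[-1,0,0,0,0],[-1,0,0,0,0],[-1,0,0,0,0],[-1,0,0,0,0],[-1,0,0,0,0],[-1,0,0,0,0],[-1,0,0,0,0],[-1,0,0,0,0],[-1,0,0,0,0],[-1,0,0,0,0],[-1,0,0,0,0],[-1,0,0,0,0],[-1,0,0,0,0],[-1,0,0,0,0],[-1,0,0,0,0]]}' | grep -E 'tcp|force|clock'; python3 look.py 0.345 r3
python3 - <<'E'
import cv2; a=cv2.imread('pics/r3.png'); 
for r,col in((0.345,(0,0,255)),): pass
import numpy as np
c=dict(np.load('last.npz')); b=cv2.resize(c['frame'][195:305,170:310,::-1],None,fx=5.1,fy=5.1,interpolation=cv2.INTER_CUBIC)
h=400; o=np.hstack([cv2.resize(a,(int(612*h/561),h)),cv2.resize(b,(int(b.shape[1]*h/b.shape[0]*.7),int(h*.7)))[:] if 0 else cv2.resize(b[:, 150:600],(int(450*h/561),h))]); print(o.shape); cv2.imwrite('pics/r3b.png',o)
E
```

```text
clock: 20.4
tcp_pos: [0.4873, 0.0639, 0.2176]
wrist_force: [-3.0, -0.2, 8.5]
grip_force: 61.4
(561, 612, 3)
(400, 756, 3)
```

View pics/r3b.png

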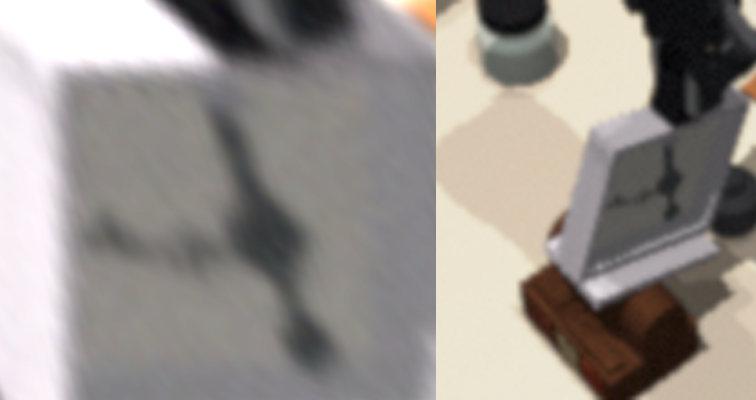

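```bash
cat > meas.py <<'E'
from dial import *
import sys
for fn,xf,cnt in (('r2',0,0),('r3',0,0)):
    g=cv2.imread(f'pics/{fn}.png').astype(float).mean(2); s=6*.85
    for z in list(range(92,18,-4)):
        r=g[int((125-z)*s)-6:int((125-z)*s)+6].mean(0); x=np.arange(len(r))/s-60
        k=(x>-12)&(x<45); bg=np.percentile(r[k],60); w=np.clip(bg-12-r,0,None)*k
        i=np.argmax(w); k2=abs(x-x[i])<12; w=w*k2
        y=(w*x).sum()/w.sum() if w.sum()>0 else np.nan; print(fn,z,round(y,1),'ang',round(np.arctan2(y,100-z),3),'w',round(w.sum()))
E
python3 meas.py
```

```text
r2 92 1.1 ang 0.137 w 1115
r2 88 2.5 ang 0.209 w 1718
r2 84 4.1 ang 0.252 w 1823
r2 80 5.4 ang 0.262 w 1701
r2 76 6.5 ang 0.266 w 1744
r2 72 8.2 ang 0.283 w 2000
r2 68 9.9 ang 0.3 w 3187
r2 64 11.2 ang 0.301 w 4623
r2 60 13.1 ang 0.315 w 3852
r2 56 12.8 ang 0.282 w 2988
r2 52 13.9 ang 0.282 w 2619
r2 48 15.2 ang 0.284 w 2183
r2 44 16.9 ang 0.292 w 1428
r2 40 19.2 ang 0.31 w 1582
r2 36 22.3 ang 0.335 w 2693
r2 32 24.7 ang 0.349 w 3501
r2 28 26.3 ang 0.351 w 3151
r2 24 28.1 ang 0.354 w 1317
r2 20 nan ang nan w 0
r3 92 1.5 ang 0.19 w 1314
r3 88 3.3 ang 0.267 w 1865
r3 84 4.7 ang 0.288 w 1843
r3 80 6.1 ang 0.296 w 1667
r3 76 7.6 ang 0.305 w 1787
r3 72 9.4 ang 0.324 w 2255
r3 68 11.1 ang 0.334 w 3494
r3 64 12.3 ang 0.329 w 5096
r3 60 13.4 ang 0.323 w 4354
r3 56 13.7 ang 0.302 w 2775
r3 52 15.4 ang 0.31 w 2215
r3 48 17.8 ang 0.33 w 1630
r3 44 19.6 ang 0.337 w 1163
r3 40 21.1 ang 0.338 w 1242
r3 36 23.0 ang 0.345 w 2271
r3 32 24.4 ang 0.344 w 3580
r3 28 25.7 ang 0.343 w 3243
r3 24 26.8 ang 0.34 w 1324
r3 20 28.3 ang 0.34 w 11
```

```bash
python3 -m handwheel '{"deltas":[[-1,0.055,0,0.022,0],[-1,0.055,0,0.022,0],[-1,0,0,0,0],[-1,0,0,0,0],[-1,0,0,0,0],[-1,0,0,0,0],[-1,0,0,0,0],[-1,0,0,0,0],[-1,0,0,0,0],[-1,0,0,0,0],[-1,0,0,0,0],[-1,0,0,0,0],[-1,0,0,0,0],[-1,0,0,0,0],[-1,0,0,0,0],[-1,0,0,0,0],[-1,0,0,0,0],[-1,0,0,0,0],[-1,0,0,0,0]]}' | grep -E 'tcp|force|clock'; python3 look.py 0.36 r4; sed -i "s/(('r2',0,0),('r3',0,0))/(('r4',0,0),)/" meas.py; python3 meas.py; python3 st.py
python3 - <<'E'
from h import *
c=cam('side'); P=pts(c); t=cam('top'); Pt=pts(t)
cv2.imwrite('pics/f.png',np.hstack([cv2.resize(c['frame'][190:310,170:300,::-1],None,fx=4,fy=4,interpolation=cv2.INTER_CUBIC),cv2.resize(t['frame'][180:280,190:260,::-1],(280,480))[:,:,:]][:2]))
E
```

```text
clock: 22.82
tcp_pos: [0.4867, 0.0593, 0.2157]
wrist_force: [-2.4, -0.4, 7.6]
grip_force: 61.2
(561, 612, 3)
r4 92 0.5 ang 0.067 w 1343
r4 88 2.3 ang 0.187 w 1737
r4 84 3.8 ang 0.236 w 1821
r4 80 5.5 ang 0.268 w 1835
r4 76 7.0 ang 0.283 w 1941
r4 72 9.0 ang 0.312 w 2207
r4 68 10.9 ang 0.327 w 3509
r4 64 12.3 ang 0.33 w 4905
r4 60 13.6 ang 0.329 w 3991
r4 56 14.1 ang 0.31 w 2239
r4 52 15.6 ang 0.314 w 2089
r4 48 17.5 ang 0.324 w 1696
r4 44 19.3 ang 0.332 w 1123
r4 40 20.1 ang 0.324 w 1262
r4 36 20.7 ang 0.313 w 2299
r4 32 22.0 ang 0.312 w 3555
r4 28 23.4 ang 0.314 w 3398
r4 24 25.0 ang 0.318 w 1589
r4 20 24.7 ang 0.3 w 5
t 22.88 tcp [486.7  59.3 215.7] yaw -97.3 tilt [ 0.002  0.001 -1.   ] F [-2.95 -0.67  8.03] T [0.66 0.85 0.18] gap 25.3 grip 61.2 q [-0.04  0.16 -0.24  1.17  0.   -1.49]
```

View pics/f.png

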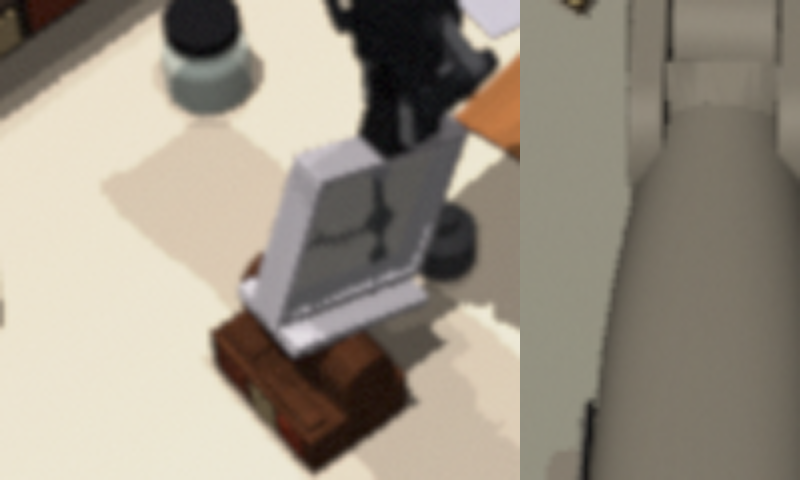

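The foot is on the crest, its centre about 14 mm from the crest middle, bearing with about 12 N. The pointer at (380,215) runs down to the tab at (377,255), within about 1 mm, and everything is still.

```bash
python3 -c "
from workcell import hand_in
print(hand_in())"
```

```text
the job is handed in; nothing more can be done
None
```

I handed the job in, and it returned no verdict. By my last measurements the gripper still holds the gauge at rest on the crest, foot middle about 14 mm from the crest middle, bearing at about 12 N, with the pointer within about 1–2 mm of the mark tab.

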